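# Hook out the blue slide tray

## Task

Take the orange-handled hook from its stand, put its tip down into the finger hole of the blue slide tray, and with it slide that tray out at least 10 cm; then hang the hook back in its stand. Touch the cabinets with the hook only, not with the gripper or arm, leave the yellow and green trays as they are, and do not disturb the jar, tube rack or freezer box.

Things in the scene. Friction and masses are not known exactly. Their poses are not given: they have to be found in the camera images.
- hook_grip (a point): Centre of the loose 90 g hook's orange handle, 20 x 20 mm square, 60 mm tall. It hangs upright: below the handle a black 36 x 36 x 6 mm collar (underside 36 mm below this point), then an 8 mm round steel shaft straight down to 116 mm below this point, then a bent end 34 mm long. Axes: z up along shaft and handle; handle faces along x and y; the bent end points down and to -x.
- hook_tip (a point): Tip of the hook's bent end (centre of its round end, radius 4 mm): 19.5 mm to -x and 143.9 mm below hook_grip in the hook's axes, which it shares. The bent end stands 35 degrees from the shaft: with the shaft leaning 35 degrees from upright, its foot carried towards the hook's +x, the bent end points straight down.
- stand_slot (a point): Centre of the hook stand's slot, level with the prongs' top faces, 145 mm above the bench. The slot runs along x, z up: two level prongs 84 mm long, each 14 mm wide, 18 mm apart, open at the -x end, joined at +x by a column (its face 41 mm away). Dark foot 120 x 100 mm; fixed. The hook hangs with its collar across both prongs, bent end to the open end; it lifts straight out.
- tower_blue: Fixed grey slide cabinet with a blue roof panel and a blue tray at its foot: 92 mm wide (y), 230 deep (x), 180 tall. Origin at the centre of its underside, 10 mm above the bench on a plinth; x points from its front to its back, z up; front face 115 mm from the origin to -x. The three cabinets stand side by side, 96 mm apart, in any order; the drawers above the trays do not open.
- tower_yellow: Fixed grey slide cabinet with a yellow roof panel and a yellow tray at its foot: 92 mm wide (y), 230 deep (x), 180 tall. Origin at the centre of its underside, 10 mm above the bench on a plinth; x points from its front to its back, z up; front face 115 mm from the origin to -x. The three cabinets stand side by side, 96 mm apart, in any order; the drawers above the trays do not open.
- tower_green: Fixed grey slide cabinet with a green roof panel and a green tray at its foot: 92 mm wide (y), 230 deep (x), 180 tall. Origin at the centre of its underside, 10 mm above the bench on a plinth; x points from its front to its back, z up; front face 115 mm from the origin to -x. The three cabinets stand side by side, 96 mm apart, in any order; the drawers above the trays do not open.
- hole_blue (a point): Centre of the blue tray's finger hole, at the upper face of its tongue, 45 mm above the bench; moves with the tray. Round, 25 mm across, straight down through a level tongue 5 mm thick, 44 mm long (x), 56 mm wide; open below. 22 mm in front of the tray's 58 mm tall front panel, 26 mm in front of the cabinet's face when shut. Axes as the cabinet; slides out to -x, with 1.5 N.
- tray_blue (a joint): How far the blue tray is slid out of its cabinet, in m: 0 shut, growing as it slides out towards the cabinet's -x, 0.14 at its stop; it stays where it is left.
- tray_yellow (a joint): How far the yellow tray is slid out of its cabinet, in m: 0 shut, growing as it slides out towards the cabinet's -x, 0.14 at its stop; it stays where it is left.
- tray_green (a joint): How far the green tray is slid out of its cabinet, in m: 0 shut, growing as it slides out towards the cabinet's -x, 0.14 at its stop; it stays where it is left.
- jar: Bystander: white jar with a blue cap, 68 mm across, 120 mm tall; origin at the centre of its underside.
- tube_rack: Bystander: yellow tube rack with purple-capped tubes, 70 x 130 mm, 67 mm tall; origin at the centre of its underside.
- freezer_box: Bystander: navy box with a white lid, 134 x 134 mm, 56 mm tall; origin at the centre of its underside.
Things that resemble listed ones, but are neither listed nor needed, are in the scene too. Leave any red or white look-alike of the part that bears hook_grip alone. What is shaped like the part that bears stand_slot but pink or turquoise is not meant.

How it is judged (in metres and radians):
On the way, in this order (a step that is already met when the one before it is completed fails the run):
1. the hook's tip is down in the finger hole of the blue tray (x of hook_tip in the frame of hole_blue between -0.016 and 0.016 m and y of hook_tip in the frame of hole_blue between -0.016 and 0.016 m and z of hook_tip in the frame of hole_blue below -0.004 m), for 0.1 s.
2. the blue tray is out at least 90 mm with the hook's tip still in its hole (all of step 1 and value of joint tray_blue above 0.09 m), for 0.1 s.
At the end, for the whole second after the job is handed in: The blue tray is out at least 90 mm, the yellow and green trays out less than 30 mm, and the hook hangs released in its stand: collar on the prongs (handle centre 30 to 42 mm above the slot's level, within 35 mm along and 12 mm across the slot's centre), upright within 0.15 rad (value of joint tray_blue above 0.09 m and value of joint each of tray_yellow, tray_green below 0.03 m and x of hook_grip in the frame of stand_slot between -0.035 and 0.035 m and y of hook_grip in the frame of stand_slot between -0.012 and 0.012 m and z of hook_grip in the frame of stand_slot between 0.03 and 0.042 m and angle between hook_grip's own z axis and vertical below 0.15 rad); the robot touches nothing.
It fails at once if the gripper or arm presses on a cabinet or its tray with more than 2 N (contact force between any of the fingers, the arm and tower_blue above 2 N or contact force between any of the fingers, the arm and tower_yellow above 2 N or contact force between any of the fingers, the arm and tower_green above 2 N).
It fails at once if the yellow or green tray is pulled out 30 mm or more (value of joint any of tray_yellow, tray_green above 0.03 m).
It fails at once if the jar, tube rack or freezer box is moved more than 20 mm (distance of any of jar, tube_rack, freezer_box from where it was at the start of the episode above 0.02 m).
It also fails if it takes over 51 s, if anything falls off the work surface, if the arm or the gripper's body presses on something with over 40 N, if the wrist force passes 120 N, or if a joint passes its speed limit or range.

## Robot

A 6-joint arm with a two-finger parallel gripper is mounted at the origin on the work surface. World frame = base frame: x ahead of the robot, y to its left, z up, the work surface at z = 0. Lengths are in mm, angles in rad, forces in N, time in s.
With the tool pointing down it reaches from about 400 to 925 mm from the base axis. Payload 12.5 kg.
Tool frame: the origin (TCP) lies at the very end of the fingers, on their centre line; the grasp point (between the pads) lies env.grip_point_offset behind it (env.grip_point_offset is the distance from the TCP to the grasp point, in mm); y points along the fingers, z is the direction in which the jaws open and shut, and the axes are right-handed (so a half turn about y gives the same grasp; the last joint's range is limited). The gripper opens to 95 mm and grips with 3 to 60 N. Pads are 20 mm wide; open, the fingers measure 119 mm over their backs; the gripper's body (75 mm by 180 mm) begins 59 mm behind the grasp point.
Start: joints at [-1.251, 0.491, 1.559, -0, 1.092, -0.106], TCP at [258.181, -569.204, 185.361] pointing down, gripper open.
Joint ranges: [-3.1, 3.1], [-0.84, 2.19], [0.05, 2.79], [-1.13, 4.28], [0.06, 2.93], [-2.69, 2.69]. Speed limits (rad/s): [2.22, 2.22, 2.79, 3.14, 3.14, 3.14].

## Interface

Orientations are given as [roll, pitch, yaw] about the fixed x, y, z axes, in that order (R = Rz(yaw) Ry(pitch) Rx(roll)).
In Python, from cell import readout, read_camera, env, nets gives the robot as it stands.
- The arm moves only by the tool apply_moves, never from a script. Its argument "increments" is a list of rows, each a list of 3 entries, a list of its own where there are three numbers: the shift along the tool's x, y, z in cm, then the turn, a rotation vector about the tool's x, y, z in degrees, then the finger opening in cm, from 0 to 9.51. A call has exactly 5 rows; each row shifts and turns the pose as measured when the row begins, along the tool's axes as they then stand; what a row does not reach is not made up. A row lasts 1/8 s, in which the tool goes at most 62.5 mm and 10.7 degrees, less where a joint would pass 70% of its speed; a pose out of reach is approached as far as the arm can. A call with a gripper value outside its range is refused whole. The fingers move at their own pace and stop on an object; the grip force is fixed at half the most. Time passes only in rows, so rows that do not move let the fingers close, or fill a call up. It gives the time, the measured TCP pose, the force and the opening at its end, in the units of the state.
- readout.state(): the state, without advancing time (a new reading comes with each control period).
- read_camera(name): name is "side" or "top"; returns a dict with "img" (384x512x3 uint8, red, green, blue), "vfov" (degrees; the focal length in pixels is half the picture's height over the tangent of half this angle, whatever the lens; pixels are square), "cx", "cy" (the principal point, pixels), "rvec" (rotation vector, rad) and "tvec" (3), from world to camera coordinates, as OpenCV has them. Camera axes: x right, y down, z forward; pixel columns grow to the right and rows downward; lengths in mm; the calibration is good to about 2 mm. A picture is of the moment at which its call begins. There is no depth.
- env.job_done(): hands the job in, once; it reports no verdict.
Trained networks look in a picture, given as the dict that the camera call returned (one of the last four; its "shot" number tells which), for a name from the list of things; names that differ only in an ending like _2 or _b are one class to them, and where a whole thing is asked for, a point or a joint stands for the part that bears it (a point fixed in the world has none). Each returns a list of dicts, best first, with "confidence" (0 to 1); they miss things now and then, are a little off and sometimes report something else, mostly with a low value. They report only what shows in the picture. A call takes as long as a camera call. They do not tell look-alikes from the thing itself.
- nets.look_for(picture, thing): "point" ([x, y, z] in mm, in the coordinates of the camera as it stood for that picture, good to about 4 mm: the middle of the surface that is visible of it).
- nets.mark_of(picture, thing): "point" ([x, y, z] in mm, in the coordinates of the camera as it stood for that picture, good to about 4 mm: a listed point, or the origin of a listed thing).
The state is a dict: "t": time; "joints": joint angles; "qvel": joint speeds; "tau": joint torques, N m; "eef_pos": TCP position; "tcp_rot": TCP orientation; "ft_force": force on the tool from outside, world axes, zero at the start; "moment": the same for the moment, N m; "opening": opening from 0.0 (shut) to 1.0 (fully open).
Only numpy, scipy, OpenCV 4.12 (cv2) and the standard library are available. Lean on these libraries where they do the work, as an engineer would, in place of code of your own. Each camera call takes 0.05 s, during which the arm holds its last target. There are 200 camera calls.

## Working session

There is one attempt and no reset: what is moved stays moved. The work goes in short steps, Python scripts to look and compute and a tool call to move; the robot and the scene stay as the last step left them, time stands still between calls to the robot, and variables do not carry over. Pictures are saved under pics/ and viewed, about 8 in all and at most 12, crops included, and the job is handed in when it is done.

Besides the shell and the picture viewer there is one more tool, called after "Emit:" by a JSON object that holds its "method" and its "body", one argument or row to a line. apply_moves: Moves the arm, as the interface text tells. Its arguments: {"type":"object","properties":{"increments":{"type":"array"}},"required":["increments"]}

```bash
mkdir -p pics
cat > h.py <<'E'
import numpy as np, cv2
from cell import readout, read_camera, env, nets
def cam(n):
    p=read_camera(n); p['R']=cv2.Rodrigues(np.array(p['rvec'],float))[0]; p['t']=np.array(p['tvec'],float).ravel()
    p['f']=p['img'].shape[0]/2/np.tan(np.radians(p['vfov'])/2); return p
def w(p,c): return p['R'].T@(np.array(c,float)-p['t'])
def px(p,X):
    c=p['R']@np.array(X,float)+p['t']; return np.round(p['f']*c[:2]/c[2]+[p['cx'],p['cy']],1)
def ray(p,u,v,z):
    d=p['R'].T@np.array([(u-p['cx'])/p['f'],(v-p['cy'])/p['f'],1]); o=-p['R'].T@p['t']; return o+d*(z-o[2])/d[2]
def save(p,fn,box=None,s=1):
    im=p['img'][...,::-1]
    if box: im=im[box[1]:box[3],box[0]:box[2]]
    cv2.imwrite('pics/'+fn,cv2.resize(im,None,fx=s,fy=s,interpolation=cv2.INTER_CUBIC))
E
python3 - <<'E'
from h import *
print(env.grip_point_offset, readout.state())
for n in ['side','top']:
    p=cam(n); save(p,n+'0.png',None,1.5)
    print(n,-p['R'].T@p['t'],p['f'])
    for k in ['hook_grip','hook_tip','stand_slot','tower_blue','tower_yellow','tower_green','hole_blue','jar','tube_rack','freezer_box']:
        for d in nets.mark_of(p,k): 
            X=w(p,d['point']); print(k,round(d['confidence'],2),X.round(0),px(p,X))
E
```

```text
18.8 {'t': 0.0, 'joints': array([-1.25059220e+00,  4.91537101e-01,  1.55949579e+00, -4.68989521e-06,
        1.09167980e+00, -1.05615380e-01]), 'qvel': array([-0.00013114,  0.00162595, -0.00174627,  0.00155867,  0.00078067,
       -0.00105071]), 'tau': array([-1.87347227e-04, -6.12643862e+01, -2.58184665e+01,  6.91700843e-02,
        4.83199989e-02, -1.05019483e-04]), 'eef_pos': array([ 258.08451874, -568.90157032,  184.75975836]), 'tcp_rot': array([-1.57191056e+00,  1.13937301e-04, -2.71577104e+00]), 'ft_force': array([-0.13090726, -0.05279722,  0.05021436]), 'moment': array([-0.00454964, -0.02074029, -0.03311797]), 'opening': 0.9998366197222072}
side [ 200.72184337 -413.51334037 1637.92874851] 441.0131788647329
hook_grip 0.7 [ 471. -162.   24.] [250.3 216.9]
hook_grip 0.51 [ 301. -472.   23.] [280.5 310.4]
hook_grip 0.5 [ 515. -324.  179.] [294.3 229.8]
hook_grip 0.26 [628. 104.  49.] [228.7 140.7]
hook_tip 0.52 [ 496. -327.   38.] [287.8 241.6]
hook_tip 0.41 [ 290. -328.    6.] [249.  284.2]
stand_slot 0.79 [ 343. -609.  145.] [323.4 330.4]
stand_slot 0.63 [ 672. -436.  143.] [347
[... 465 characters left out ...]
p 0.78 [ 477. -157.   22.] [276.8 216.1]
hook_grip 0.66 [ 303. -471.   19.] [372.1 269.1]
hook_grip 0.48 [ 518. -321.  180.] [336.  201.5]
hook_tip 0.6 [ 337. -132.    6.] [269.3 257.8]
stand_slot 0.8 [ 342. -603.  143.] [429.6 261.6]
stand_slot 0.67 [ 670. -437.  141.] [370.5 152.4]
stand_slot 0.58 [ 508. -321.  143.] [333.7 205.5]
stand_slot 0.4 [ 690. -277.   -0.] [311.2 154.3]
tower_green 0.95 [768.   1.   9.] [230.5 131.7]
hole_blue 0.85 [630. 107.  45.] [197.7 169.8]
jar 0.65 [ 690. -277.    1.] [311.2 154.4]
jar 0.45 [767.   1.   8.] [230.7 132. ]
tube_rack 0.76 [411. 351.  -3.] [128.1 235.2]
tube_rack 0.29 [769.   5.  11.] [229.5 131.3]
freezer_box 0.64 [603. 427.  -4.] [108.  179.5]
```

View pics/side0.png

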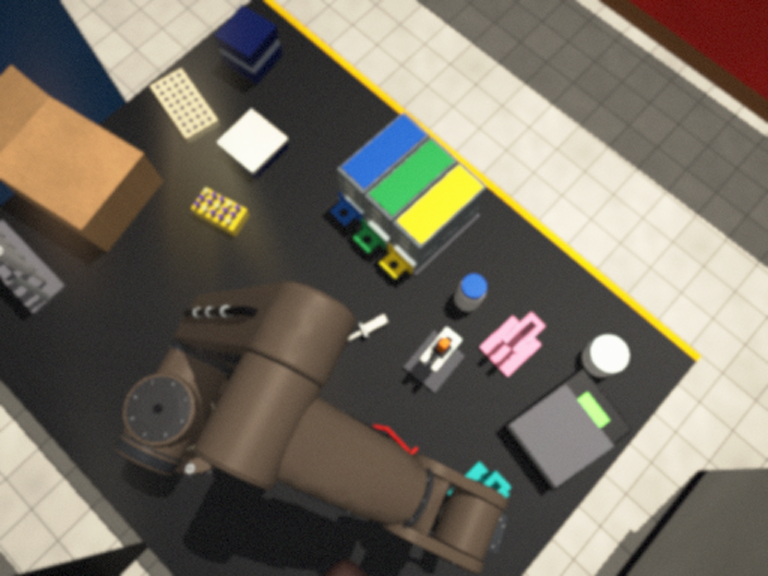

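View pics/top0.png

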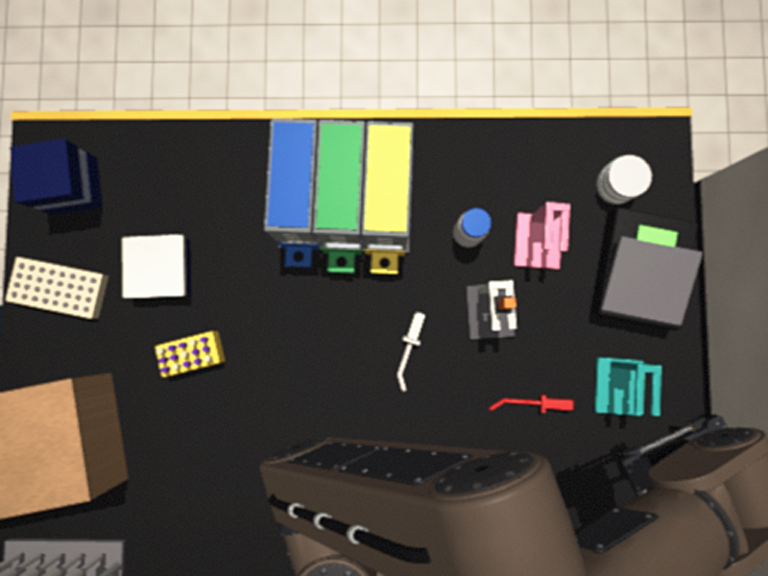

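The wanted hook has an orange handle and sits in the white/grey stand, at top0 (507,303). The look-alikes are the loose white hook (412,340) and the loose red hook (545,404). The look-alike stands are pink (543,237) and turquoise (628,387). The cabinets run blue, green, yellow from left to right, and the blue hole is at about (298,256). Next I'll check close crops.

Run:
```python
from h import *
a=cam('top');b=cam('side')
A=cv2.resize(a['img'][175:240,300:360],(400,433),interpolation=cv2.INTER_CUBIC)
B=cv2.resize(b['img'][205:270,262:322],(400,433),interpolation=cv2.INTER_CUBIC)
cv2.imwrite('pics/stand.png',np.hstack([A,B])[...,::-1])
save(a,'tow.png',(165,70,285,190),5)
```

```text
(no output)
```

View pics/stand.png

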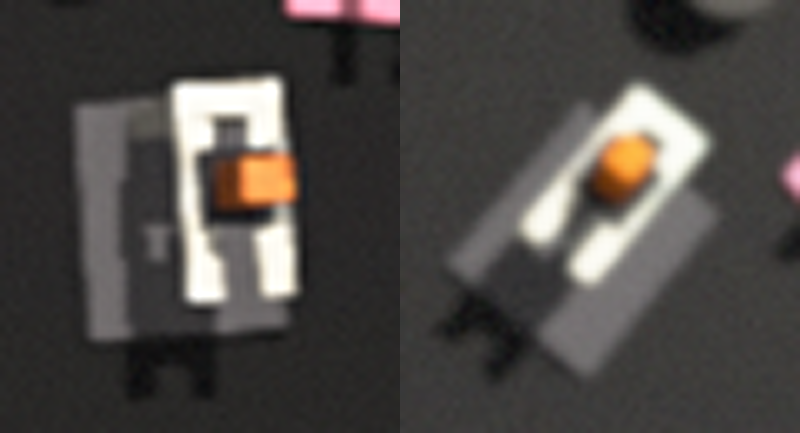

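View pics/tow.png

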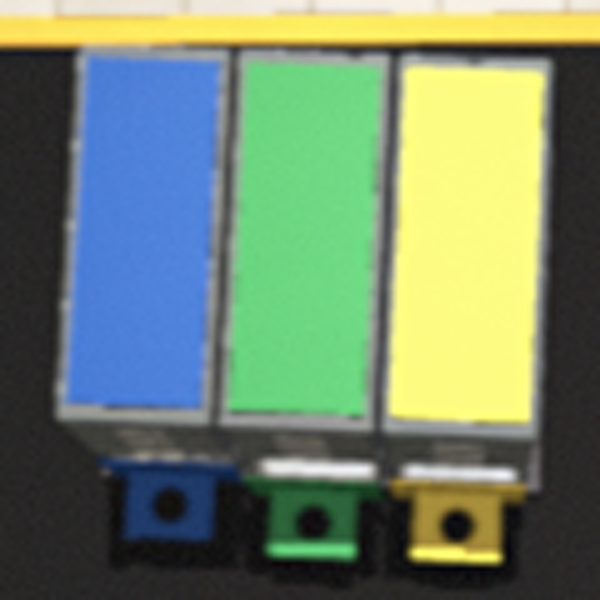

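Run:
```python
from h import *
p=cam('top');q=cam('side')
T=lambda u,v,z:ray(p,165+(u+.5)/5-.5,70+(v+.5)/5-.5,z)[:2].round(1)
S=lambda u,v,z:ray(p,300+u/6.667-.43,175+v/6.667-.43,z)[:2].round(1)
Q=lambda u,v,z:ray(q,262+(u-400)/6.667-.43,205+v/6.667-.43,z)[:2].round(1)
print('hole',T(170,505,44),T(313,523,44),T(457,525,44))
R=[T(x,y,190) for x,y in [(78,50),(57,418),(553,60),(538,438),(230,50),(212,420)]]
print('roof',R,[np.degrees(np.arctan2(*(R[i]-R[i+1])[::-1])).round(1) for i in (0,2,4)])
H=[T(*x,44) for x in [(170,505),(457,525)]];d=H[0]-H[1];print('hole line',np.degrees(np.arctan2(-d[0],d[1])),np.hypot(*d))
P=[S(*x,145) for x in [(185,303),(298,299),(172,83),(282,78)]];print('stand',P)
print(np.degrees(np.arctan2(*(P[2]-P[0])[::-1])),np.degrees(np.arctan2(*(P[3]-P[1])[::-1])),'openend',(P[0]+P[1])/2)
print('handle top',S(270,180,211), 'side', Q(630,158,211))
P=[Q(*x,145) for x in [(537,247),(585,285),(637,82),(712,142)]];print('stand side',P)
```

```text
hole [627.6 104.3] [615.6   8.8] [614.2 -86.9]
roof [array([881.9, 139.6]), array([659.2, 148.1]), array([ 874.5, -144.2]), array([ 647.1, -134.7]), array([881.5,  48.5]), array([658. ,  56.7])] [np.float64(-2.2), np.float64(-2.4), np.float64(-2.1)]
hole line -4.008944159677468 191.6689854932195
stand [array([ 464.2, -301.5]), array([ 466.1, -352.2]), array([ 563.7, -297. ]), array([ 566. , -346.8])]
2.5895018472409195 3.094058058917099 openend [ 465.15 -326.85]
handle top [ 516.2 -325.7] side [ 515.9 -326.6]
stand side [array([ 463.3, -319.1]), array([ 465.8, -349.9]), array([ 562.8, -298.4]), array([ 566. , -347.6])]
```

Only the orange hook in the white stand fits. Measured positions:
- **Stand:** the slot centre is about (507,-326) with a yaw of about +2.8°.
- **Handle:** about (516,-326,181).
- **Blue hole:** about (628,104,45), with the towers at a yaw of about -2.2°.

I'll grip with the tool tilted 30° in the stand, so that it points straight down while the hook leans 30° for the pull.

```bash
cat >> h.py <<'E'
from scipy.spatial.transform import Rotation as Ro
def tool(yaw,tilt): # deg; tilt>0: fingers point down and to -x
    return Ro.from_euler('z',yaw-180,degrees=True)*Ro.from_euler('x',-90,degrees=True)*Ro.from_euler('z',-tilt,degrees=True)
def pose():
    s=readout.state(); return np.array(s['eef_pos']),Ro.from_euler('xyz',s['tcp_rot'])
def plan(goals,op,start=None):
    P,R=start or pose(); k=0
    for pt,Rt,n in goals:
        P0,R0=P,R; rv=(R0.inv()*Rt).as_rotvec()
        for i in range(n):
            Pn=P0+(pt-P0)*(i+1)/n; Rn=R0*Ro.from_rotvec(rv*(i+1)/n)
            d=(R.inv().apply(Pn-P)/10).round(2); r=np.degrees((R.inv()*Rn).as_rotvec()).round(1)
            print('[%s,%s,%s],'%(d.tolist(),r.tolist(),op),end='' if (k+1)%5 else '\n'); k+=1
            P=P+R.apply(d*10); R=R*Ro.from_rotvec(np.radians(r))
    print(); return P,R
E
python3 - <<'E'
from h import *
R=tool(2.8,30); y=R.apply([0,1,0]); G=np.array([516,-326,184.]); print(y,R.apply([0,0,1]))
g=G+18.8*y
P,_=pose()
plan([(np.array([300,-500,300]),R,6),(g-100*y,R,4)],9.5)
E
```

```text
[-0.49940307 -0.02442488 -0.8660254 ] [ 4.88497698e-02 -9.98806137e-01  1.63064007e-16]
[[-1.11, -1.91, -0.76],[-0.9, 3.5, -4.9],9.5],[[-0.9, -1.98, -0.86],[-1.0, 3.5, -5.0],9.5],[[-0.66, -2.04, -0.93],[-0.9, 3.5, -4.9],9.5],[[-0.43, -2.07, -1.01],[-1.0, 3.6, -5.0],9.5],[[-0.18, -2.08, -1.05],[-0.9, 3.5, -4.9],9.5],
[[0.06, -2.06, -1.1],[-1.0, 3.5, -4.9],9.5],[[-6.31, -2.31, -4.08],[0.0, -0.0, -0.0],9.5],[[-6.3, -2.32, -4.09],[0.0, -0.0, -0.0],9.5],[[-6.31, -2.31, -4.08],[0.0, -0.0, -0.0],9.5],[[-6.31, -2.32, -4.08],[0.0, -0.0, -0.0],9.5],
```

Emit:
{"method": "apply_moves", "body": {
  "increments": [
    [[-1.1,-1.9,-0.75],[-0.9,3.5,-4.9],9.5],
    [[-0.9,-2.0,-0.85],[-1,3.5,-5],9.5],
    [[-0.65,-2.05,-0.95],[-0.9,3.5,-4.9],9.5],
    [[-0.4,-2.05,-1.0],[-1,3.6,-5],9.5],
    [[-0.2,-2.1,-1.05],[-0.9,3.5,-4.9],9.5]
  ]
}}

```text
t: 1.92
eef_pos: [292.3, -510.9, 283.4]
tcp_rot: [-1.582, -0.451, -3.04]
ft_force: [-0.4, -0.3, 0.2]
opening: 0.996
```

```bash
cat > go.py <<'E'
import sys
from h import *
E
python3 - <<'E'
from h import *
R=tool(2.8,30); y=R.apply([0,1,0]); G=np.array([516,-326,184.]);g=G+18.8*y
print(pose()[0],readout.state()['t'],readout.state()['joints'].round(2))
plan([(np.array([300,-500,310]),R,2),(g-100*y,R,8)],9.5)
E
```

```text
[ 292.32155202 -510.89901743  283.44192406] 1.925 [-0.97  0.48  1.39 -0.39  1.52  0.57]
[[0.18, -1.38, -0.52],[-0.4, 1.3, -2.1],9.5],[[0.25, -1.37, -0.52],[-0.4, 1.4, -2.1],9.5],[[-3.21, -1.05, -2.04],[0.0, -0.0, 0.0],9.5],[[-3.22, -1.06, -2.05],[0.0, -0.0, 0.0],9.5],[[-3.21, -1.05, -2.04],[0.0, -0.0, 0.0],9.5],
[[-3.21, -1.05, -2.04],[0.0, -0.0, 0.0],9.5],[[-3.22, -1.05, -2.04],[0.0, -0.0, 0.0],9.5],[[-3.21, -1.06, -2.05],[0.0, -0.0, 0.0],9.5],[[-3.21, -1.05, -2.04],[0.0, -0.0, 0.0],9.5],[[-3.22, -1.05, -2.04],[0.0, -0.0, 0.0],9.5],
```

Emit:
{"method": "apply_moves", "body": {
  "increments": [
    [[0.2,-1.4,-0.5],[-0.4,1.3,-2.1],9.5],
    [[0.2,-1.4,-0.5],[-0.4,1.4,-2.1],9.5],
    [[-3.2,-1.05,-2.05],[0,0,0],9.5],
    [[-3.2,-1.05,-2.05],[0,0,0],9.5],
    [[-3.2,-1.05,-2.05],[0,0,0],9.5]
  ]
}}

```text
t: 2.55
eef_pos: [399.6, -432.6, 290.8]
tcp_rot: [-1.568, -0.527, -3.098]
ft_force: [0.3, 0.4, 0.8]
opening: 0.996
```

Emit:
{"method": "apply_moves", "body": {
  "increments": [
    [[-3.2,-1.05,-2.05],[0,0,0],9.5],
    [[-3.2,-1.05,-2.05],[0,0,0],9.5],
    [[-3.2,-1.05,-2.05],[0,0,0],9.5],
    [[-3.2,-1.05,-2.05],[0,0,0],9.5],
    [[-3.2,-1.05,-2.05],[0,0,0],9.5]
  ]
}}

```text
t: 3.18
eef_pos: [564.7, -318.9, 254.2]
tcp_rot: [-1.568, -0.526, -3.098]
ft_force: [0.0, 0.2, 0.6]
opening: 0.996
```

Run:
```python
from h import *
R=tool(2.8,30); y=R.apply([0,1,0]); G=np.array([516,-326,184.]);g=G+18.8*y
print(pose()[0],g-100*y,readout.state()['joints'].round(2))
plan([(g-60*y,R,5),(g,R,5)],9.5)
p=cam('side');q=cam('top')
for c in (p,q):
  for d in nets.mark_of(c,'hook_grip'):print(w(c,d['point']).round(),d['confidence'])
A=cv2.resize(q['img'][140:240,280:380],(400,400));B=cv2.resize(p['img'][180:280,240:340],(400,400))
cv2.imwrite('pics/pre.png',np.hstack([A,B])[...,::-1])
```

```text
[ 564.71054803 -318.86472086  254.1821065 ] [ 556.55152918 -324.01669935  254.32126279] [-0.49  0.71  1.06 -0.27  1.82  1.03]
[[0.14, 0.88, 0.1],[-0.0, -0.1, 0.0],9.5],[[0.15, 0.88, 0.09],[-0.0, -0.0, 0.1],9.5],[[0.14, 0.89, 0.1],[-0.0, -0.1, -0.0],9.5],[[0.15, 0.88, 0.09],[-0.0, -0.0, 0.0],9.5],[[0.15, 0.88, 0.1],[-0.0, -0.1, 0.1],9.5],
[[-0.0, 1.2, -0.0],[-0.0, 0.0, -0.0],9.5],[[-0.0, 1.2, -0.0],[-0.0, 0.0, -0.0],9.5],[[-0.0, 1.2, -0.0],[-0.0, 0.0, -0.0],9.5],[[-0.0, 1.2, -0.0],[-0.0, 0.0, -0.0],9.5],[[-0.0, 1.2, -0.01],[-0.0, 0.0, -0.0],9.5],

[ 516. -320.  177.] 0.6
[ 297. -471.   26.] 0.57
[ 474. -161.   25.] 0.45
```

View pics/pre.png

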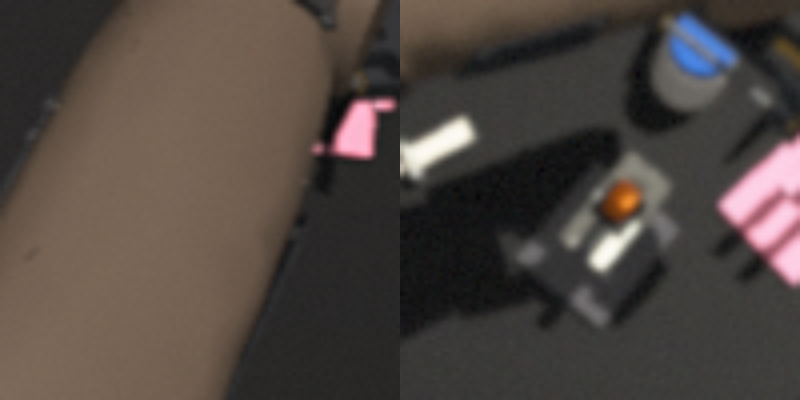

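Run:
```python
from h import *
p=cam('side'); P,R=pose()
for dz in (-54,0,54): 
  for dy in (0,-60): print(dz,dy,px(p,P+R.apply([0,dy,dz])))
save(p,'s2.png',(220,110,380,250),4)
```

```text
-54 0 [292.8 203. ]
-54 -60 [300.4 191.8]
0 0 [305.8 213.7]
0 -60 [313.9 202.7]
54 0 [318.9 224.5]
54 -60 [327.5 213.8]
```

View pics/s2.png

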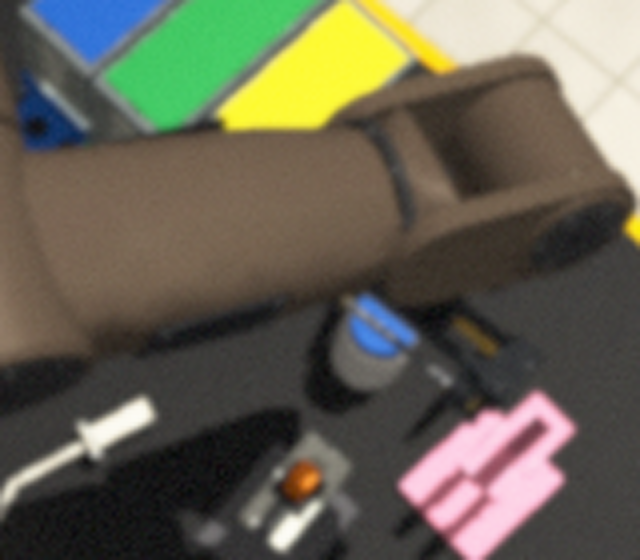

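The gripper is open above the handle. At s2 (300,482) the orange handle is still hanging in its white stand, and the jar and pink stand are clear. I'll go down to it now.

Emit:
{"method": "apply_moves", "body": {
  "increments": [
    [[0.15,0.9,0.1],[0,0,0],9.5],
    [[0.15,0.9,0.1],[0,0,0],9.5],
    [[0.15,0.9,0.1],[0,0,0],9.5],
    [[0.15,0.9,0.1],[0,0,0],9.5],
    [[0.15,0.9,0.1],[0,0,0],9.5]
  ]
}}

```text
t: 4.05
eef_pos: [530.4, -328.8, 218.2]
tcp_rot: [-1.567, -0.526, -3.102]
ft_force: [0.2, -0.3, -0.6]
opening: 0.997
```

Emit:
{"method": "apply_moves", "body": {
  "increments": [
    [[0,1.2,0],[0,0,0],9.5],
    [[0,1.2,0],[0,0,0],9.5],
    [[0,1.2,0],[0,0,0],9.5],
    [[0,1.2,0],[0,0,0],9.5],
    [[0,0,0],[0,0,0],9.5]
  ]
}}

```text
t: 4.68
eef_pos: [504.0, -329.8, 172.9]
tcp_rot: [-1.568, -0.527, -3.102]
ft_force: [0.1, 0.8, -0.4]
opening: 1.001
```

Run:
```python
from h import *
R=tool(2.8,30); y=R.apply([0,1,0]); G=np.array([516,-325,184.]);g=G+18.8*y
print(pose()[0],g)
plan([(g,R,2)],9.5)
```

```text
[ 503.98656749 -329.83133683  172.86321309] [ 506.61122231 -325.45918784  167.71872241]
[[-0.25, 0.15, -0.21],[0.0, -0.2, 0.1],9.5],[[-0.25, 0.15, -0.22],[0.1, -0.3, 0.1],9.5],
```

Emit:
{"method": "apply_moves", "body": {
  "increments": [
    [[-0.25,0.15,-0.2],[0,-0.2,0.1],9.5],
    [[-0.25,0.15,-0.2],[0,-0.2,0.1],9.5],
    [[0,0,0],[0,0,0],1],
    [[0,0,0],[0,0,0],1],
    [[0,0,0],[0,0,0],1]
  ]
}}

```text
t: 5.3
eef_pos: [507.7, -325.5, 168.2]
tcp_rot: [-1.571, -0.522, -3.093]
ft_force: [0.2, -0.5, -0.4]
opening: 0.739
```

Emit:
{"method": "apply_moves", "body": {
  "increments": [
    [[0,0,0],[0,0,0],1],
    [[0,0,0],[0,0,0],1],
    [[0,0,0],[0,0,0],1],
    [[0,0,0],[0,0,0],1],
    [[0,0,0],[0,0,0],1]
  ]
}}

```text
t: 5.92
eef_pos: [507.7, -325.6, 168.4]
tcp_rot: [-1.571, -0.521, -3.094]
ft_force: [0.5, 1.0, 0.1]
opening: 0.212
```

Run:
```python
from h import *
P,R=pose(); print(P,readout.state()['opening'])
np.save('grasp.npy',np.r_[P,R.as_quat()])
plan([(P+[0,0,140],R,10)],1)
```

```text
[ 507.68619832 -325.60475855  168.35696552] 0.21248197303621286
[[0.7, -1.21, 0.0],[0.0, 0.0, 0.0],1],[[0.69, -1.22, 0.0],[0.0, 0.0, 0.0],1],[[0.7, -1.21, 0.0],[0.0, 0.0, 0.0],1],[[0.7, -1.22, 0.0],[0.0, 0.0, 0.0],1],[[0.7, -1.21, 0.0],[0.0, 0.0, 0.0],1],
[[0.69, -1.21, 0.0],[0.0, 0.0, 0.0],1],[[0.7, -1.22, 0.0],[0.0, 0.0, 0.0],1],[[0.7, -1.21, 0.0],[0.0, 0.0, 0.0],1],[[0.7, -1.22, 0.0],[0.0, 0.0, 0.0],1],[[0.69, -1.21, 0.0],[0.0, 0.0, 0.0],1],
```

Emit:
{"method": "apply_moves", "body": {
  "increments": [
    [[0.7,-1.21,0],[0,0,0],1],
    [[0.7,-1.21,0],[0,0,0],1],
    [[0.7,-1.21,0],[0,0,0],1],
    [[0.7,-1.21,0],[0,0,0],1],
    [[0.7,-1.21,0],[0,0,0],1]
  ]
}}

```text
t: 6.55
eef_pos: [507.5, -325.6, 243.2]
tcp_rot: [-1.571, -0.521, -3.094]
ft_force: [-0.1, -0.1, -1.0]
opening: 0.204
```

Emit:
{"method": "apply_moves", "body": {
  "increments": [
    [[0.7,-1.21,0],[0,0,0],1],
    [[0.7,-1.21,0],[0,0,0],1],
    [[0.7,-1.21,0],[0,0,0],1],
    [[0.7,-1.21,0],[0,0,0],1],
    [[0.7,-1.21,0],[0,0,0],1]
  ]
}}

```text
t: 7.18
eef_pos: [507.2, -325.5, 318.3]
tcp_rot: [-1.57, -0.521, -3.094]
ft_force: [0.1, 0.9, -0.5]
opening: 0.206
```

```bash
cat >> h.py <<'E'
g_=np.load('grasp.npy'); GP,GR=g_[:3],Ro.from_quat(g_[3:])
HY=Ro.from_euler('z',2.8,degrees=True); GRIP0=np.array([516.,-325.6,181.])
rel=lambda X: GR.inv().apply(np.array(X)-GP)      # world point at grasp -> tool frame
TIP=rel(GRIP0+HY.apply([-19.5,0,-143.9]))
E
python3 - <<'E'
from h import *
P,R=pose(); print(P,readout.state()['joints'].round(2),readout.state()['opening'], 'tip',P+R.apply(TIP))
p=cam('side')
print([(w(p,d['point']).round(),d['confidence']) for k in('hook_grip','hook_tip') for d in nets.mark_of(p,k)])
print('grip exp',P+R.apply(rel(GRIP0)), px(p,P+R.apply(TIP)))
save(p,'lift.png',(230,150,370,270),5)
Rt=tool(-2.2,0); tip=np.array([600,104,150.]); Pt=tip-Rt.apply(TIP); print(Pt)
mid=np.array([510,-120,300.])
plan([(mid,R*Ro.from_rotvec((R.inv()*Rt).as_rotvec()/2),5),(Pt,Rt,5)],1)
E
```

```text
[ 507.15454528 -325.48886565  318.29102277] [-0.54  0.59  1.13 -0.29  1.85  0.96] 0.20558002671925793 tip [ 496.07772874 -326.45186403  187.02687363]
[(array([ 474., -162.,   24.]), 0.71), (array([ 515., -320.,  330.]), 0.7), (array([ 299., -469.,   27.]), 0.64), (array([603., 424.,  -1.]), 0.45), (array([ 289., -329.,    8.]), 0.69), (array([ 496., -329.,  187.]), 0.61), (array([ 326., -127.,    4.]), 0.54)]
grip exp [ 515.46005615 -325.48228534  330.93950442] [291.3 233.9]
[544.37925291 106.53142744 269.38938165]
[[-0.4, 0.18, -4.1],[-0.1, 0.5, 3.0],1],[[-0.34, 0.21, -4.11],[-0.2, 0.5, 2.9],1],[[-0.3, 0.25, -4.11],[-0.1, 0.4, 3.0],1],[[-0.26, 0.26, -4.11],[-0.2, 0.5, 3.0],1],[[-0.21, 0.29, -4.12],[-0.1, 0.5, 2.9],1],
[[-0.84, 0.38, -4.53],[-0.1, 0.5, 3.0],1],[[-0.77, 0.44, -4.54],[-0.2, 0.5, 3.0],1],[[-0.72, 0.49, -4.54],[-0.1, 0.4, 3.0],1],[[-0.65, 0.53, -4.54],[-0.1, 0.5, 3.0],1],[[-0.59, 0.57, -4.55],[-0.1, 0.5, 3.0],1],
```

View pics/lift.png

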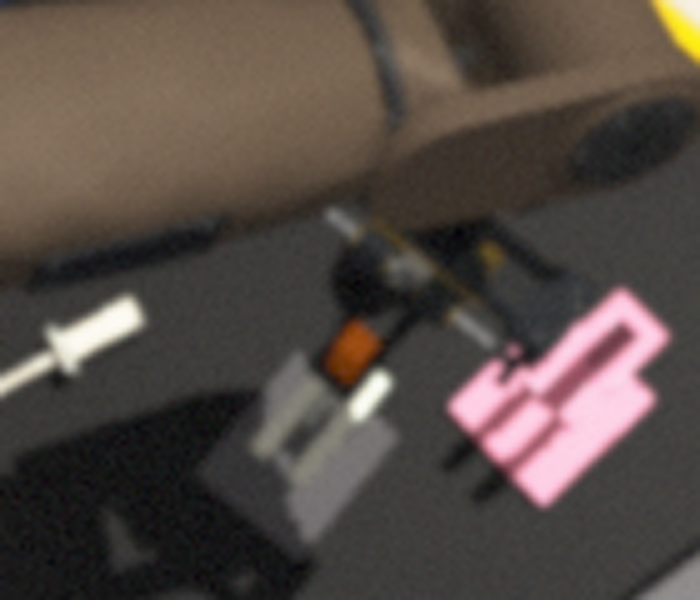

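The hook is held upright in the gripper, with its handle at lift.png (350,352), and the net tip (496,-329,187) agrees with my prediction. Now I'll carry it to the front of the blue tray.

Emit:
{"method": "apply_moves", "body": {
  "increments": [
    [[-0.4,0.2,-4.1],[-0.1,0.5,3],1],
    [[-0.35,0.2,-4.1],[-0.2,0.5,2.9],1],
    [[-0.3,0.25,-4.1],[-0.1,0.4,3],1],
    [[-0.25,0.25,-4.1],[-0.2,0.5,3],1],
    [[-0.2,0.3,-4.1],[-0.1,0.5,2.9],1]
  ]
}}

```text
t: 7.95
eef_pos: [509.3, -116.3, 295.0]
tcp_rot: [-1.568, -0.26, 3.14]
ft_force: [0.1, 0.1, -0.9]
opening: 0.204
```

Emit:
{"method": "apply_moves", "body": {
  "increments": [
    [[-0.85,0.4,-4.5],[-0.1,0.5,3],1],
    [[-0.75,0.45,-4.5],[-0.2,0.5,3],1],
    [[-0.7,0.5,-4.5],[-0.1,0.4,3],1],
    [[-0.65,0.5,-4.5],[-0.1,0.5,3],1],
    [[-0.6,0.55,-4.5],[-0.1,0.5,3],1]
  ]
}}

```text
t: 8.57
eef_pos: [543.9, 115.1, 262.6]
tcp_rot: [-1.575, 0.006, 3.094]
ft_force: [0.2, 0.8, -1.5]
opening: 0.209
```

Run:
```python
from h import *
P,R=pose(); print(P,readout.state()['joints'].round(2),readout.state()['opening'], 'tip',P+R.apply(TIP))
for n in('side','top'):
  p=cam(n)
  print([(k,w(p,d['point']).round(),d['confidence'],px(p,w(p,d['point']))) for k in('hook_grip','hook_tip','hole_blue') for d in nets.mark_of(p,k)])
Rt=tool(-2.2,0); tip=np.array([620,104,75.]); Pt=tip-Rt.apply(TIP); print(Pt)
plan([(Pt,Rt,5)],1)
```

```text
[543.88130361 115.13855992 262.58843473] [0.09 0.32 1.63 0.   1.19 1.71] 0.20916757594693905 tip [600.27416524 112.55870129 143.56285106]
[('hook_grip', array([ 299., -471.,   22.]), 0.72, array([279.8, 310.7])), ('hook_grip', array([ 475., -162.,   24.]), 0.52, array([251. , 216.1])), ('hook_tip', array([ 332., -132.,    5.]), 0.69, array([218.7, 238.8])), ('hook_tip', array([ 289., -327.,    6.]), 0.45, array([248.4, 284.4])), ('hole_blue', array([624., 103.,  47.]), 0.64, array([228.2, 141.6]))]
[('hook_grip', array([ 473., -158.,   19.]), 0.73, array([277.2, 217.3])), ('hook_grip', array([ 305., -470.,   19.]), 0.73, array([372. , 268.4])), ('hook_grip', array([546., 118., 277.]), 0.36, array([179.2, 189.2])), ('hook_tip', array([ 296., -321.,    3.]), 0.74, array([325.8, 270.6])), ('hook_tip', array([597., 113., 142.]), 0.49, array([190.4, 176.3])), ('hook_tip', array([ 336., -130.,    6.]), 0.46, array([268.8, 258.2])), ('hole_blue', array([631., 107.,  43.]), 0.68, array([197.7, 169.7])), ('hole_blue', array([ 510., -324.,  145.]), 0.26, array([334.5, 204.8]))]
[564.37925291 106.53142744 194.38938165]
[[-0.4, 1.38, 0.11],[0.0, -0.1, -0.1],1],[[-0.4, 1.37, 0.11],[0.1, -0.1, -0.0],1],[[-0.41, 1.38, 0.1],[0.0, -0.1, -0.1],1],[[-0.4, 1.38, 0.11],[0.1, -0.2, -0.0],1],[[-0.4, 1.37, 0.11],[0.0, -0.1, -0.1],1],
```

Emit:
{"method": "apply_moves", "body": {
  "increments": [
    [[-0.4,1.4,0.2],[0,-0.1,0],1],
    [[-0.4,1.4,0.2],[0,-0.1,0],1],
    [[-0.4,1.4,0.15],[0,-0.1,0],1],
    [[-0.4,1.4,0.1],[0,-0.1,0],1],
    [[-0.4,1.35,0.1],[0,-0.1,0],1]
  ]
}}

```text
t: 9.6
eef_pos: [565.8, 102.0, 188.6]
tcp_rot: [-1.574, 0.005, 3.1]
ft_force: [0.1, 0.2, -1.3]
opening: 0.206
```

Run:
```python
from h import *
P,R=pose(); print(P,readout.state()['opening'], 'tip',P+R.apply(TIP))
ims=[]
for n in('side','top'):
  p=cam(n); T=P+R.apply(TIP)
  print(n,'tip px',px(p,T),'hole px',px(p,[628,104.5,45]),[(k,w(p,d['point']).round(),round(d['confidence'],2)) for k in('hook_tip','hole_blue') for d in nets.mark_of(p,k)])
  u,v=px(p,[628,104.5,45]).astype(int); print(u,v)
  ims.append(cv2.resize(p['img'][v-25:v+25,u-25:u+25],(400,400),interpolation=cv2.INTER_CUBIC))
cv2.imwrite('pics/hole.png',np.hstack(ims)[...,::-1])
Rt=tool(-2.2,0); 
plan([(np.array([628,104.5,62.])-Rt.apply(TIP),Rt,2),(np.array([628,104.5,32.])-Rt.apply(TIP),Rt,3)],1)
```

```text
[565.76549729 101.97708233 188.57513304] 0.20637566435049282 tip [621.93967595  99.65358014  69.44091012]
side tip px [228.1 140.3] hole px [228.6 140.9] [('hook_tip', array([ 289., -330.,    5.]), 0.78), ('hook_tip', array([ 327., -128.,    7.]), 0.56), ('hole_blue', array([629., 104.,  49.]), 0.5)]
228 140
top tip px [198.8 171.3] hole px [198.5 170.5] [('hook_tip', array([ 295., -323.,    4.]), 0.7), ('hook_tip', array([ 338., -130.,    4.]), 0.57), ('hole_blue', array([630., 106.,  41.]), 0.45)]
198 170
[[-0.32, 0.45, -0.25],[0.1, -0.1, -0.2],1],[[-0.32, 0.45, -0.25],[0.1, -0.1, -0.1],1],[[0.0, 1.0, -0.0],[0.0, 0.0, -0.0],1],[[0.0, 1.0, -0.0],[0.0, 0.0, -0.0],1],[[0.0, 1.0, -0.0],[0.0, 0.0, -0.0],1],
```

View pics/hole.png

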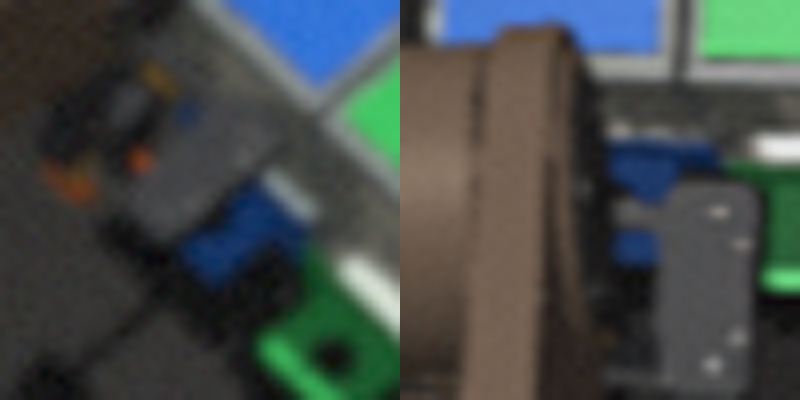

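In hole.png the gripper covers most of the hole. The grey shaft at (640,213) in the top half lies over the blue tongue, as planned, so I'll align and lower it while watching the force.

Emit:
{"method": "apply_moves", "body": {
  "increments": [
    [[-0.3,0.4,-0.25],[0.1,-0.1,-0.1],1],
    [[-0.3,0.4,-0.25],[0.1,-0.1,-0.1],1],
    [[0,0.7,0],[0,0,0],1],
    [[0,0.7,0],[0,0,0],1],
    [[0,0,0],[0,0,0],1]
  ]
}}

```text
t: 10.52
eef_pos: [572.5, 107.7, 167.7]
tcp_rot: [-1.571, 0.004, 3.104]
ft_force: [-0.7, -0.4, -0.5]
opening: 0.208
```

Run:
```python
from h import *
P,R=pose(); s=readout.state();print(P, 'tip',P+R.apply(TIP),s['ft_force'],s['moment'])
Rt=tool(-2.2,0); 
plan([(np.array([628,104.5,32.])-Rt.apply(TIP),Rt,3)],1)
```

```text
[572.53115588 107.69076141 167.6745904 ] tip [628.58706994 105.20523954  48.48794365] [-0.74552917 -0.3970468  -0.46415256] [0.04994491 0.04120837 0.03406168]
[[0.01, 0.54, 0.02],[0.0, 0.0, -0.1],1],[[0.0, 0.55, 0.02],[0.0, 0.0, -0.0],1],[[0.01, 0.54, 0.03],[0.0, 0.1, -0.1],1],
```

Emit:
{"method": "apply_moves", "body": {
  "increments": [
    [[0,0.55,0],[0,0,0],1],
    [[0,0.5,0],[0,0,0],1],
    [[0,0.5,0],[0,0,0],1],
    [[0,0,0],[0,0,0],1],
    [[0,0,0],[0,0,0],1]
  ]
}}

```text
t: 11.15
eef_pos: [572.6, 107.6, 151.2]
tcp_rot: [-1.571, 0.004, 3.104]
ft_force: [0.2, -0.4, 0.1]
opening: 0.207
```

Run:
```python
from h import *
P,R=pose(); s=readout.state();print(P, 'tip',P+R.apply(TIP),s['ft_force'],s['moment'])
Rt=tool(-2.2,0); d=Rt.apply([1,0,0])
plan([(P+118*d+[0,0,0],R,10)],1)
```

```text
[572.63474703 107.55854315 151.16099039] tip [628.70217265 105.06407837  31.97994529] [ 0.18384482 -0.42804429  0.13145784] [ 0.01351861  0.08522394 -0.07623802]
[[1.18, -0.0, -0.0],[0.0, 0.0, 0.0],1],[[1.18, -0.01, -0.0],[0.0, 0.0, 0.0],1],[[1.18, -0.0, -0.0],[0.0, 0.0, 0.0],1],[[1.18, -0.01, -0.0],[0.0, 0.0, 0.0],1],[[1.18, -0.0, -0.0],[0.0, 0.0, 0.0],1],
[[1.18, -0.01, -0.01],[0.0, 0.0, 0.0],1],[[1.18, -0.0, 0.0],[0.0, 0.0, 0.0],1],[[1.18, -0.01, 0.0],[0.0, 0.0, 0.0],1],[[1.18, 0.0, 0.0],[0.0, 0.0, 0.0],1],[[1.18, -0.0, 0.0],[0.0, 0.0, 0.0],1],
```

The tip is 13 mm below the tongue face with no reaction force, so it is in the hole. Now I'll pull.

Emit:
{"method": "apply_moves", "body": {
  "increments": [
    [[0.6,0,0],[0,0,0],1],
    [[0.8,0,0],[0,0,0],1],
    [[0.8,0,0],[0,0,0],1],
    [[0.8,0,0],[0,0,0],1],
    [[0.8,0,0],[0,0,0],1]
  ]
}}

```text
t: 11.78
eef_pos: [533.1, 109.1, 151.6]
tcp_rot: [-1.571, 0.007, 3.104]
ft_force: [2.0, -0.4, -0.9]
opening: 0.209
```

Run:
```python
from h import *
P,R=pose(); s=readout.state();print(P,R.as_euler('xyz'), 'tip',P+R.apply(TIP),s['ft_force'],s['moment'],s['opening'])
p=cam('side');print([(k,w(p,d['point']).round(),round(d['confidence'],2)) for k in('hook_grip','hole_blue') for d in nets.mark_of(p,k)])
```

```text
[533.13116668 109.14682497 151.62386953] [-1.57122862  0.00692566  3.10392036] tip [589.58060175 106.67620349  32.62278806] [ 2.02183406 -0.40693445 -0.90766263] [ 0.0324237  -0.47084457  0.02614425] 0.2090040402182038
[('hook_grip', array([ 301., -468.,   25.]), 0.73), ('hook_grip', array([608., 421.,  -4.]), 0.7), ('hook_grip', array([ 473., -159.,   25.]), 0.67), ('hole_blue', array([600., 104.,  49.]), 0.79)]
```

Pulling takes about 2 N and the hole has moved to about x=600. I'll keep going.

Emit:
{"method": "apply_moves", "body": {
  "increments": [
    [[1,0,0],[0,0,0],1],
    [[1,0,0],[0,0,0],1],
    [[1,0,0],[0,0,0],1],
    [[1,0,0],[0,0,0],1],
    [[1,0,0],[0,0,0],1]
  ]
}}

```text
t: 12.55
eef_pos: [480.8, 111.2, 151.4]
tcp_rot: [-1.571, 0.008, 3.104]
ft_force: [2.1, 0.3, -0.3]
opening: 0.209
```

Emit:
{"method": "apply_moves", "body": {
  "increments": [
    [[1,0,0],[0,0,0],1],
    [[1,0,0],[0,0,0],1],
    [[1,0,0],[0,0,0],1],
    [[0.6,0,0],[0,0,0],1],
    [[0,0,0],[0,0,0],1]
  ]
}}

```text
t: 13.18
eef_pos: [441.5, 112.7, 151.4]
tcp_rot: [-1.571, 0.008, 3.104]
ft_force: [2.1, 0.9, 0.1]
opening: 0.209
```

Run:
```python
from h import *
P,R=pose(); s=readout.state();print(P,R.as_euler('xyz'), 'tip',P+R.apply(TIP),s['ft_force'],s['moment'],s['joints'].round(2))
ims=[]
for n in('side','top'):
  p=cam(n);print([(k,w(p,d['point']).round(),round(d['confidence'],2)) for k in('hook_grip','hole_blue','hook_tip') for d in nets.mark_of(p,k)])
  u,v=px(p,[518,108,45]).astype(int);print(u,v)
  ims.append(cv2.resize(p['img'][v-40:v+40,u-40:u+40],(400,400),interpolation=cv2.INTER_CUBIC))
cv2.imwrite('pics/pull.png',np.hstack(ims)[...,::-1])
```

```text
[441.52539584 112.67219799 151.37097221] [-1.57144716  0.00781535  3.10405301] tip [498.08191544 110.23116552  32.42013558] [2.06574942 0.85779533 0.13531044] [ 0.06462766 -0.23118418 -0.0179725 ] [ 0.11  0.29  2.   -0.    0.83  1.71]
[('hook_grip', array([ 475., -159.,   26.]), 0.63), ('hook_grip', array([ 299., -472.,   23.]), 0.57), ('hole_blue', array([511., 105.,  46.]), 0.57), ('hook_tip', array([ 287., -328.,    6.]), 0.49), ('hook_tip', array([ 327., -128.,    3.]), 0.44)]
207 159
[('hook_grip', array([ 475., -158.,   20.]), 0.67), ('hook_grip', array([ 303., -469.,   18.]), 0.5), ('hole_blue', array([512., 111.,  44.]), 0.79), ('hook_tip', array([ 291., -324.,    0.]), 0.51), ('hook_tip', array([ 332., -131.,    5.]), 0.46), ('hook_tip', array([502., 111.,  36.]), 0.45)]
197 203
```

View pics/pull.png

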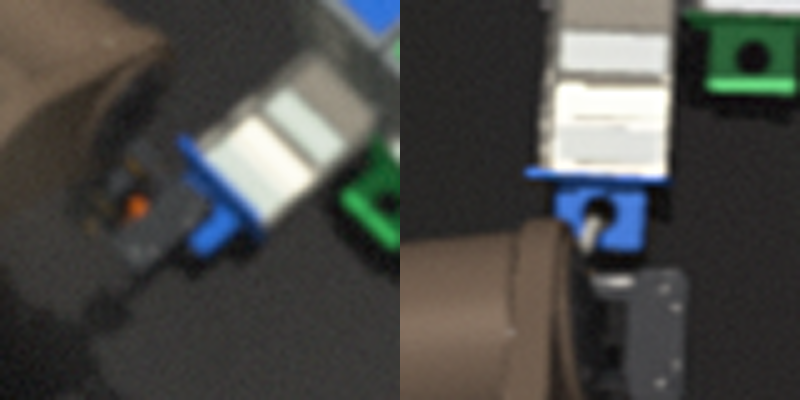

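The blue tray is out by about 117 mm (hole at x≈511), with the shaft in the hole at pull.png (600,215). Yellow and green haven't moved. Next I'll unload the hook, lift it straight out and carry it back.

Emit:
{"method": "apply_moves", "body": {
  "increments": [
    [[-0.6,0,0],[0,0,0],1],
    [[0,-0.6,0],[0,0,0],1],
    [[0,-1,0],[0,0,0],1],
    [[0,-1,0],[0,0,0],1],
    [[0,-1.5,0],[0,0,0],1]
  ]
}}

```text
t: 14.2
eef_pos: [447.5, 112.3, 194.2]
tcp_rot: [-1.571, 0.005, 3.104]
ft_force: [0.2, 0.5, -1.1]
opening: 0.207
```

Emit:
{"method": "apply_moves", "body": {
  "increments": [
    [[0,-2.5,0],[0,0,0],1],
    [[0,-3,0],[0,0,0],1],
    [[0,-3,0],[0,0,0],1],
    [[0,-3,0],[0,0,0],1],
    [[0,-2,0],[0,0,0],1]
  ]
}}

```text
t: 14.82
eef_pos: [445.2, 112.2, 337.1]
tcp_rot: [-1.571, 0.007, 3.104]
ft_force: [0.9, 0.4, -2.0]
opening: 0.206
```

Run:
```python
from h import *
P,R=pose(); s=readout.state();print(P,R.as_euler('xyz'), 'tip',P+R.apply(TIP),s['ft_force'])
for n in('side','top'):
  p=cam(n);print(px(p,P+R.apply(TIP)),[(k,w(p,d['point']).round(),round(d['confidence'],2)) for k in('hook_grip','hole_blue','hook_tip') for d in nets.mark_of(p,k)])
Rm=R*Ro.from_rotvec((R.inv()*GR).as_rotvec()/2)
plan([(np.array([500,-110,330.]),Rm,5),(GP+[-2,0,155],GR,5)],1)
```

```text
[445.23332004 112.21328296 337.11062355] [-1.57145983  0.00716616  3.10390412] tip [501.71235305 109.76825068 218.12305811] [ 0.86504962  0.4225108  -2.01934947]
[199.8 145. ] [('hook_grip', array([ 298., -470.,   23.]), 0.66), ('hook_grip', array([ 474., -158.,   25.]), 0.56), ('hole_blue', array([511., 106.,  48.]), 0.81), ('hole_blue', array([766.,   0.,  10.]), 0.72), ('hook_tip', array([ 327., -131.,    5.]), 0.62)]
[186.3 206.4] [('hook_grip', array([ 303., -468.,   17.]), 0.76), ('hook_grip', array([ 474., -157.,   20.]), 0.54), ('hook_grip', array([446., 115., 349.]), 0.45), ('hole_blue', array([517., 110.,  45.]), 0.67), ('hook_tip', array([ 293., -325.,    3.]), 0.7), ('hook_tip', array([ 334., -129.,    6.]), 0.62), ('hook_tip', array([501., 110., 216.]), 0.58)]
[[-1.26, 0.09, 4.4],[0.1, -0.5, -3.0],1],[[-1.23, 0.02, 4.41],[0.2, -0.5, -3.0],1],[[-1.19, -0.02, 4.42],[0.1, -0.4, -3.0],1],[[-1.16, -0.07, 4.43],[0.1, -0.5, -2.9],1],[[-1.11, -0.12, 4.43],[0.1, -0.5, -3.0],1],
[[-0.13, 0.13, 4.31],[0.1, -0.5, -3.0],1],[[-0.1, 0.12, 4.32],[0.2, -0.5, -3.1],1],[[-0.06, 0.14, 4.31],[0.1, -0.4, -3.0],1],[[-0.05, 0.14, 4.31],[0.1, -0.5, -3.0],1],[[-0.01, 0.15, 4.32],[0.2, -0.5, -3.1],1],
```

The hook hasn't slipped: the net tip (501,110,216) matches the prediction. Returning above the stand.

Emit:
{"method": "apply_moves", "body": {
  "increments": [
    [[-1.25,0.1,4.4],[0.1,-0.5,-3],1],
    [[-1.25,0,4.4],[0.2,-0.5,-3],1],
    [[-1.2,0,4.4],[0.1,-0.4,-3],1],
    [[-1.15,-0.05,4.4],[0.1,-0.5,-2.9],1],
    [[-1.1,-0.1,4.4],[0.1,-0.5,-3],1]
  ]
}}

```text
t: 15.85
eef_pos: [500.6, -112.9, 326.9]
tcp_rot: [-1.568, -0.267, -3.131]
ft_force: [0.8, -0.4, -0.3]
opening: 0.205
```

Emit:
{"method": "apply_moves", "body": {
  "increments": [
    [[-0.15,0.1,4],[0.1,-0.5,-3],1],
    [[-0.1,0.1,4],[0.2,-0.5,-3.1],1],
    [[-0.05,0.1,4],[0.1,-0.4,-3],1],
    [[-0.05,0.1,4],[0.1,-0.5,-3],1],
    [[0,0.1,4],[0.2,-0.5,-3.1],1]
  ]
}}

```text
t: 16.48
eef_pos: [508.1, -320.1, 316.4]
tcp_rot: [-1.579, -0.546, -3.082]
ft_force: [0.5, -0.4, -0.4]
opening: 0.21
```

Run:
```python
from h import *
P,R=pose(); print(P,R.as_euler('xyz'), 'tip',P+R.apply(TIP))
plan([(GP+[-2,0,135],GR,5)],1)
```

```text
[ 508.11958564 -320.12500817  316.40882886] [-1.57927221 -0.54592569 -3.08185706] tip [ 493.70492422 -320.36846898  185.4658705 ]
[[-0.09, 0.25, 0.11],[0.0, 0.1, 0.3],1],[[-0.09, 0.25, 0.11],[0.1, 0.1, 0.3],1],[[-0.08, 0.25, 0.1],[-0.0, 0.1, 0.2],1],[[-0.09, 0.26, 0.11],[0.0, 0.2, 0.3],1],[[-0.08, 0.25, 0.11],[0.1, 0.1, 0.3],1],
```

Emit:
{"method": "apply_moves", "body": {
  "increments": [
    [[-0.1,0.2,0.15],[0,0.1,0.3],1],
    [[-0.1,0.2,0.15],[0.1,0.1,0.3],1],
    [[-0.1,0.2,0.1],[0,0.1,0.2],1],
    [[-0.1,0.2,0.1],[0,0.2,0.3],1],
    [[0,0,0],[0.1,0.1,0.3],1]
  ]
}}

```text
t: 17.1
eef_pos: [507.7, -325.3, 304.4]
tcp_rot: [-1.572, -0.523, -3.094]
ft_force: [-0.5, -0.2, -0.9]
opening: 0.209
```

Run:
```python
from h import *
P,R=pose(); print(P-GP,R.as_euler('xyz'),GR.as_euler('xyz'), 'tip',P+R.apply(TIP))
p=cam('side');print(px(p,P+R.apply(TIP)),[(k,w(p,d['point']).round(),round(d['confidence'],2)) for k in('hook_grip','stand_slot','hook_tip') for d in nets.mark_of(p,k)])
save(p,'ret.png',(230,150,370,270),5)
plan([(GP+[-3,0,70],GR,5),(GP+[-3,0,6],GR,5)],1)
```

```text
[6.22406691e-02 2.76622821e-01 1.36010887e+02] [-1.57168488 -0.52252931 -3.09383311] [-1.57064971 -0.52145378 -3.09366421] tip [ 496.43827618 -326.15736298  173.12268982]
[290.9 234.5] [('hook_grip', array([ 301., -472.,   23.]), 0.75), ('hook_grip', array([ 474., -159.,   23.]), 0.72), ('stand_slot', array([ 668., -438.,  143.]), 0.86), ('stand_slot', array([ 508., -328.,  145.]), 0.75), ('stand_slot', array([ 338., -609.,  145.]), 0.65), ('hook_tip', array([ 327., -128.,    7.]), 0.65), ('hook_tip', array([ 498., -327.,  173.]), 0.63), ('hook_tip', array([ 288., -329.,    5.]), 0.6)]
[[-0.61, 1.18, -0.0],[0.0, -0.0, 0.0],1],[[-0.6, 1.17, -0.0],[0.0, -0.0, 0.0],1],[[-0.61, 1.18, -0.0],[0.0, -0.0, 0.0],1],[[-0.61, 1.18, -0.01],[0.1, -0.0, 0.1],1],[[-0.6, 1.17, 0.0],[-0.0, -0.0, -0.0],1],
[[-0.64, 1.11, -0.0],[-0.0, -0.0, -0.0],1],[[-0.64, 1.11, -0.0],[-0.0, -0.0, -0.0],1],[[-0.63, 1.11, -0.0],[-0.0, -0.0, -0.0],1],[[-0.64, 1.11, -0.0],[-0.0, -0.0, -0.0],1],[[-0.64, 1.11, -0.0],[-0.0, -0.0, -0.0],1],
```

View pics/ret.png

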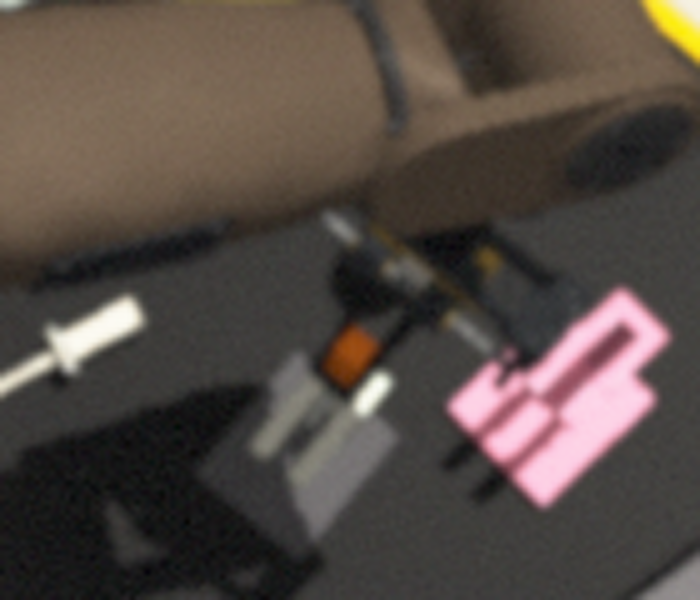

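The hook is back over the slot: the handle at ret.png (350,355) matches the lift picture. Lowering straight down.

Emit:
{"method": "apply_moves", "body": {
  "increments": [
    [[-0.6,1.15,0],[0,0,0],1],
    [[-0.6,1.15,0],[0,0,0],1],
    [[-0.6,1.15,0],[0,0,0],1],
    [[-0.6,1.15,0],[0,0,0],1],
    [[-0.6,1.15,0],[0,0,0],1]
  ]
}}

```text
t: 17.92
eef_pos: [504.8, -325.5, 234.8]
tcp_rot: [-1.572, -0.523, -3.094]
ft_force: [-0.6, 0.0, -0.0]
opening: 0.207
```

Run:
```python
from h import *
P,R=pose(); print(P-GP,readout.state()['ft_force'],readout.state()['opening'])
plan([(GP+[-2,0,6],GR,5),(GP+[-2,0,0],GR,3)],1)
```

```text
[-2.91257173  0.09181627 66.48619354] [-0.63542736  0.01422409 -0.04821918] 0.20681764371403877
[[-0.62, 1.04, 0.0],[0.0, -0.0, 0.0],1],[[-0.62, 1.04, 0.01],[0.0, -0.0, 0.0],1],[[-0.62, 1.04, 0.0],[0.1, -0.0, 0.1],1],[[-0.62, 1.04, 0.0],[-0.0, -0.0, -0.0],1],[[-0.62, 1.04, 0.01],[-0.0, -0.0, -0.0],1],
[[-0.1, 0.17, -0.0],[-0.0, -0.0, -0.0],1],[[-0.1, 0.17, -0.0],[-0.0, -0.0, -0.0],1],[[-0.1, 0.18, -0.0],[-0.0, -0.0, -0.0],1],
```

Emit:
{"method": "apply_moves", "body": {
  "increments": [
    [[-0.6,1.03,0],[0,0,0],1],
    [[-0.6,1.03,0],[0,0,0],1],
    [[-0.6,1.03,0],[0,0,0],1],
    [[-0.6,1.03,0],[0,0,0],1],
    [[-0.5,0.9,0],[0,0,0],1]
  ]
}}

```text
t: 18.55
eef_pos: [504.7, -325.4, 172.4]
tcp_rot: [-1.572, -0.524, -3.094]
ft_force: [-0.2, 0.5, -0.1]
opening: 0.206
```

Run:
```python
from h import *
P,R=pose(); print(P-GP,readout.state()['ft_force'],readout.state()['opening'])
plan([(GP+[-2,0,0],GR,3)],1)
```

```text
[-2.95029793  0.18984486  4.05339065] [-0.15313604  0.51938489 -0.08560253] 0.20629876928056437
[[-0.09, 0.1, 0.01],[0.0, 0.0, 0.0],1],[[-0.1, 0.1, 0.01],[0.1, 0.0, 0.1],1],[[-0.09, 0.1, 0.0],[-0.0, 0.0, 0.0],1],
```

Emit:
{"method": "apply_moves", "body": {
  "increments": [
    [[-0.07,0.12,0],[0,0,0],1],
    [[-0.07,0.12,0],[0,0,0],1],
    [[-0.05,0.09,0],[0,0,0],1],
    [[0,0,0],[0,0,0],1],
    [[0,0,0],[0,0,0],1]
  ]
}}

```text
t: 19.18
eef_pos: [505.0, -325.5, 169.1]
tcp_rot: [-1.572, -0.523, -3.094]
ft_force: [-0.0, -0.4, -1.9]
opening: 0.209
```

Emit:
{"method": "apply_moves", "body": {
  "increments": [
    [[0,0,0],[0,0,0],3],
    [[0,0,0],[0,0,0],5],
    [[0,0,0],[0,0,0],7],
    [[0,0,0],[0,0,0],9.5],
    [[0,0,0],[0,0,0],9.5]
  ]
}}

```text
t: 19.8
eef_pos: [505.0, -325.7, 169.1]
tcp_rot: [-1.571, -0.523, -3.094]
ft_force: [0.5, -0.4, 0.2]
opening: 0.673
```

Emit:
{"method": "apply_moves", "body": {
  "increments": [
    [[0,0,0],[0,0,0],9.5],
    [[0,0,0],[0,0,0],9.5],
    [[0,0,0],[0,0,0],9.5],
    [[0,0,0],[0,0,0],9.5],
    [[0,0,0],[0,0,0],9.5]
  ]
}}

```text
t: 20.42
eef_pos: [505.0, -325.6, 169.1]
tcp_rot: [-1.571, -0.523, -3.094]
ft_force: [-0.5, -0.4, 0.0]
opening: 1.002
```

Released. I'll back out along the tool axis.

Emit:
{"method": "apply_moves", "body": {
  "increments": [
    [[0,-1.5,0],[0,0,0],9.5],
    [[0,-2,0],[0,0,0],9.5],
    [[0,-2.5,0],[0,0,0],9.5],
    [[0,-3,0],[0,0,0],9.5],
    [[0,-3,0],[0,0,0],9.5]
  ]
}}

```text
t: 21.05
eef_pos: [567.3, -322.4, 278.8]
tcp_rot: [-1.572, -0.523, -3.094]
ft_force: [0.2, 0.7, 0.1]
opening: 0.996
```

Emit:
{"method": "apply_moves", "body": {
  "increments": [
    [[0,-3,0],[0,0,0],9.5],
    [[0,-3,0],[0,0,0],9.5],
    [[0,-1,0],[0,0,0],9.5],
    [[0,0,0],[0,0,0],9.5],
    [[0,0,0],[0,0,0],9.5]
  ]
}}

```text
t: 21.68
eef_pos: [605.1, -319.4, 346.9]
tcp_rot: [-1.569, -0.517, -3.094]
ft_force: [-0.2, 0.0, 0.5]
opening: 1.0
```

Run:
```python
from h import *
P,R=pose(); s=readout.state();print(P,s['t'],s['ft_force'])
for n in('side','top'):
  p=cam(n);print([(k,w(p,d['point']).round(),round(d['confidence'],2)) for k in('hook_grip','stand_slot','hole_blue','jar','tube_rack') for d in nets.mark_of(p,k)])
  if n=='side': save(p,'end.png',(200,120,340,260),5)
```

```text
[ 605.08022079 -319.4254838   346.89323526] 21.675 [-0.15325039  0.03060329  0.49134221]
[('hook_grip', array([ 474., -161.,   29.]), 0.65), ('hook_grip', array([ 514., -322.,  177.]), 0.45), ('hook_grip', array([ 299., -470.,   26.]), 0.45), ('stand_slot', array([ 670., -436.,  145.]), 0.89), ('stand_slot', array([ 340., -605.,  147.]), 0.75), ('stand_slot', array([ 507., -324.,  145.]), 0.67), ('jar', array([ 691., -281.,   -7.]), 0.89)]
[('hook_grip', array([ 302., -467.,   19.]), 0.8), ('stand_slot', array([ 669., -433.,  142.]), 0.67), ('stand_slot', array([ 342., -605.,  140.]), 0.56), ('stand_slot', array([410., 353.,  -4.]), 0.36), ('tube_rack', array([412., 348.,  -2.]), 0.56)]
```

View pics/end.png

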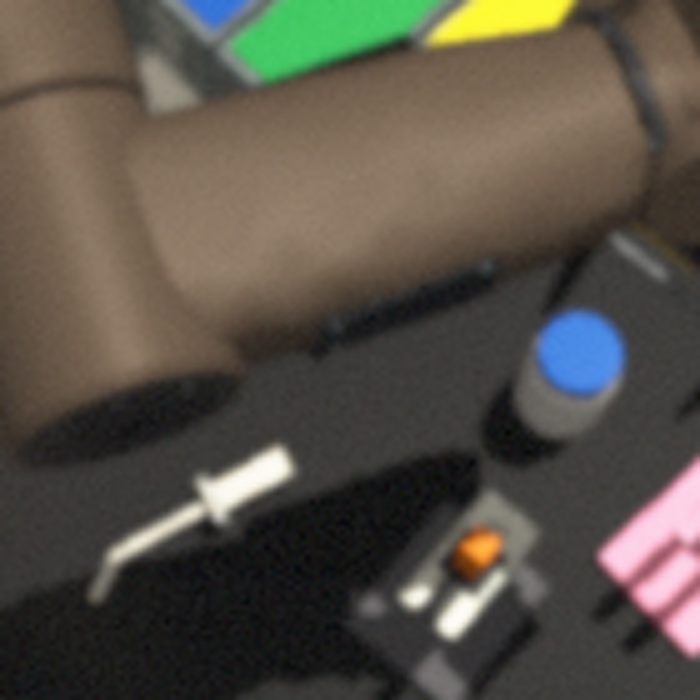

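The hook hangs upright in its stand, with the handle at end.png (478,552) and the net giving grip (514,-322,177). The gripper is clear, so I'm handing in.

```bash
python3 -c "
from cell import env
print(env.job_done())"
```

```text
the job is handed in; nothing more can be done
None
```

I took the orange-handled hook from the white stand, put its tip in the blue tray's hole and slid the tray out. I then hung the hook back, released it, backed the gripper clear and handed the job in. `env.job_done()` gives no verdict, so these results rest on my own checks:

- **Tip in the hole:** the tip went about 13 mm below the tongue's upper face with no reaction force, and the pull took about 2 N.
- **Blue tray:** the networks put its hole at x = 511 and 517 mm after the hook was lifted out, against about 628 mm at the start, so it is out by roughly 111–117 mm.
- **Hook:** it looks upright on the prongs. The network puts the handle 32 mm above the slot level, 7 mm along and 2 mm across, all within the limits. The 32 mm is near the 30 mm lower limit, but the same network read the freshly hung hook equally low before I moved it.
- **Yellow and green trays:** I never touched them. At the start they already looked about 10 mm further forward than the blue one; this is a rough estimate. The green tray looked unchanged after the pull, but the arm hid the trays in my last picture, so I didn't recheck them at the end.
- **Bystanders:** the networks found the jar and tube rack within a few millimetres of where they started. I never went near the freezer box and did not re-measure it.

The last top-camera call did not detect the hook, so the final hook position comes from the side camera alone. The simulated clock read about 22 s of the 51 s allowed.

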